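# Seat the nested double lid on the tea canister and lift off only the outer lid

## Robot

A 6-joint arm with a two-finger parallel gripper is mounted at the origin on the work surface. World frame = base frame: x ahead of the robot, y to its left, z up, the work surface at z = 0. Lengths are in m, angles in rad, forces in N, time in s.
With the tool pointing down it reaches from about 0.375 to 0.925 m from the base axis. Payload 5.7 kg.
Tool frame: the origin (TCP) lies at the very end of the fingers, on their centre line; the grasp point (between the pads) lies 19 mm behind it (env.tcp_to_grasp is the distance from the TCP to the grasp point, in m); z points along the fingers, x is the direction in which the jaws open and shut, and the axes are right-handed (so a half turn about z gives the same grasp; the last joint's range is limited). The gripper opens to 88 mm and grips with 3 to 60 N. Pads are 20 mm wide; open, the fingers measure 115 mm over their backs; the gripper's body (75 mm by 178 mm) begins 61 mm behind the grasp point.
Start: joints at [-1.422, 0.359, 1.51, -0, 1.272, -0.115], TCP at [0.156, -0.579, 0.223] pointing down, gripper open.
Joint ranges: [-2.97, 2.97], [-1.01, 2.36], [0.21, 2.38], [-0.96, 4.11], [0.2, 2.71], [-2.98, 2.98]. Speed limits (rad/s): [2.39, 2.39, 3.14, 3.14, 3.14, 3.14].

## Interface

Orientations are given as a unit quaternion [w, x, y, z].
In Python, from station import env gives the robot as it stands. The module is installed in compiled form; this text tells all that it offers.
- The arm moves only by the tool servo_tool, never from a script. Its argument "steps" is a list of rows, each an object with "linear": the shift along the tool's x, y, z in m, a list of three; "turn": the turn about the tool's z in rad. A call has 1 to 20 rows; each row shifts and turns the pose as measured when the row begins, along the tool's axes as they then stand; what a row does not reach is not made up. A row lasts 1/10 s, in which the tool goes at most 50 mm and 8.59 degrees, less where a joint would pass 70% of its speed; a pose out of reach is approached as far as the arm can. A call with a gripper value outside its range is refused whole. "claw" is the gripper command: -1 is fully open, 1 is shut, values between are in proportion, set as the call begins (left out, the last holds). The fingers move at their own pace and stop on an object; the grip force is fixed at half the most. Time passes only in rows, so rows that do not move let the fingers close. It gives the time, the measured TCP pose, the force and the opening at its end, in the units of the state.
- env.sense(): the state, without advancing time (a new reading comes with each control period).
- env.read_camera(name): name is "scene" or "top" or "wrist"; returns (picture, depth): 384x512x3 uint8, blue, green, red; 384x512 float32, m along the optical axis (not along the pixel's ray), 0 where there is no reading.
- env.get_calibration(name): a dict with "fovy" (degrees; the focal length in pixels is half the picture's height over the tangent of half this angle, whatever the lens; pixels are square), "cx", "cy" (the principal point, pixels), "k1" (the pictures are not rectified: a ray, as slopes to the right and down, at radius r is drawn at 1 + k1 r^2 times it, then the intrinsics apply), "view" (4x4, takes a point from world to camera coordinates). Camera axes: x right, y down, z forward; pixel columns grow to the right and rows downward; lengths in m; the calibration is good to about 2 mm. A picture is of the moment at which its call begins: read the wrist's pose just before it. get_calibration takes no time and is no camera call; for the wrist camera it gives the pose at the moment of the call.
- env.job_done(): hands the job in, once; it reports no verdict.
Trained networks look in the newest picture that a camera, given by its name, has taken for a name from the list of things; names that differ only in an ending like _2 or _b are one class to them, and where a whole thing is asked for, a point or a joint stands for the part that bears it (a point fixed in the world has none). Each returns a list of dicts, best first, with "confidence" (0 to 1); they miss things now and then, are a little off and sometimes report something else, mostly with a low value. They report only what shows in the picture. A call takes as long as a camera call. They do not tell look-alikes from the thing itself.
- env.look_for(camera, name): "extent" ([left, top, width, height] as shares, 0 to 1, of the picture: columns of its width, rows of its height, round what is visible of it).
- env.masks_of(camera, name): "region" (384x512 bool, what is visible of it) and "extent" ([left, top, width, height] as shares, 0 to 1, of the picture: columns of its width, rows of its height, round what is visible of it).
- env.pinpoint(camera, name): "at" ([column, row] as shares, 0 to 1, of the picture: columns of its width, rows of its height: a listed point, or the origin of a listed thing).
The state is a dict: "t": time; "joint_positions": joint angles; "qd": joint speeds; "tau": joint torques, N m; "tcp_pos": TCP position; "tcp_rot": TCP orientation; "contact_force": force on the tool from outside, world axes, zero at the start; "wrist_torque": the same for the moment, N m; "width": finger opening in m.
Only numpy, scipy, OpenCV 4.12 (cv2) and the standard library are available. Lean on these libraries where they do the work, as an engineer would, in place of code of your own. Each camera call takes 0.05 s, during which the arm holds its last target.

## Task

The open tea canister's double lid lies ready on the cork mat, outer lid nested over inner lid. Take the set by the inner lid's wooden knob so that both lids come along together, lower it gently onto the open canister until the inner lid is fully seated and let go of the knob; then take the outer lid by its collar and lift it alone, level, about 10 cm straight up off the canister, leaving the inner lid seated undisturbed and the canister standing. Finish while still holding the outer lid up there (do not put it down or let go), and leave the other things on the table where they are.

Things in the scene. Friction and masses are not known exactly. Their poses are not given: they have to be found in the camera images.
- inner_knob (a point): Point on the axis of the inner lid's upright wooden knob (cylinder, 22 mm diameter, top 19 mm above this point), half-way up the part that stands out of the nested outer lid; z is up the knob. The top of the inner lid's flange is 47 mm below, the underside of its plug 64 mm below. Once the inner lid is seated this point is 52 mm above canister_rim.
- outer_collar (a point): Centre of the outer lid's collar, half-way up; z is up. The collar is a white tube, 48 mm outside, 36 mm inside, 24 mm high, round the inner lid's knob without touching it. It stands on the lid's flat top, whose upper face is 12 mm below this point. While nested this point is 31 mm below inner_knob; the collar's top edge is 19 mm below inner_knob.
- canister_rim (a point): Centre of the mouth of the open canister, at the rim, 100 mm above the table; z is up. Loose brushed steel canister, about 0.7 kg, 100 mm outside, 92 mm inside diameter, empty; the only one of the three canisters without lids. Which of the three places it has changes.
- inner_lid: Inner lid, about 0.18 kg: steel flange 100 mm diameter, 5 mm thick, that rests on the canister's rim; under it a chamfered plug 87 mm diameter, 12 mm deep, that enters the mouth; on top the wooden knob. Origin at the centre of the plug's underside, z up.
- outer_lid: Outer lid, white plastic, about 0.12 kg: round top 111 mm diameter, 4 mm thick, skirt 111 mm outside, 105 mm inside, hanging 13 mm below the top, and the collar on top. It lies loose on the inner lid's flange (2.5 mm sideways play), so lifting the knob lifts both; lifted by its collar it comes off alone, nothing locks it. Origin at the centre of the skirt's lower edge, z up.
- canister: The open canister (see canister_rim); origin at the centre of its underside.
- trivet: Fixed round cork mat, 110 mm diameter, 8 mm thick, on which the nested lids lie at the start, centred on it; origin at the centre of its underside.
- closed_a: Bystander: canister of the same kind closed with the same double lid, 111 mm across the lid, knob top 171 mm above the table, loose; origin at the centre of its underside.
- closed_b: Bystander: canister of the same kind closed with the same double lid, 111 mm across the lid, knob top 171 mm above the table, loose; origin at the centre of its underside.
- tumbler: Bystander: upturned glass tumbler, 72 mm diameter, 82 mm high, loose; origin at the centre of its underside.
- saucers: Bystander: small pile of white saucers, 136 mm diameter, 35 mm high, loose; origin at the centre of its underside.
Not all that is in view belongs to the job. What is shaped like the inner_lid but orange is not meant.

How it is judged:
By the outcome, as a careful person would: the job done as asked, in the order asked, and still so for the second after the job is handed in, while the arm keeps its last pose, push and grip.
It also fails if it takes over 51 s, if anything falls off the work surface, if the arm or the gripper's body presses on something with over 40 N, if the wrist force passes 120 N, or if a joint passes its speed limit or range.

## Working session

There is one attempt and no reset: what is moved stays moved. The work goes in short steps, Python scripts to look and compute and a tool call to move; the robot and the scene stay as the last step left them, time stands still between calls to the robot, and variables do not carry over. Pictures are saved under pics/ and viewed, and the job is handed in when it is done.

Besides the shell and the picture viewer there is one more tool, called after "Call:" by a JSON object that holds its "op" and its "data". servo_tool: Moves the arm, as the interface text tells. Its arguments: {"type":"object","properties":{"steps":{"type":"array","items":{"type":"object","properties":{"linear":{"type":"array","items":{"type":"number"}},"turn":{"type":"number"}}}},"claw":{"type":"number"}},"required":["steps"]}

```bash
mkdir -p pics
cat > h.py <<'E'
import numpy as np, cv2
from station import env
def cam(n):
    c=env.get_calibration(n); p,d=env.read_camera(n); return c,p,d
def ray(c,u,v):
    f=192/np.tan(np.radians(c["fovy"])/2)
    x=(u-c["cx"])/f; y=(v-c["cy"])/f
    rd=np.hypot(x,y); r=rd
    for _ in range(20): r=rd/(1+c["k1"]*r*r)
    s=r/rd if rd>0 else 1
    return np.array([x*s,y*s,1.])
def world(c,u,v,z=None,depth=None):
    V=np.array(c["view"]); R=V[:3,:3]; t=V[:3,3]; o=-R.T@t; d=R.T@ray(c,u,v)
    k=depth if depth is not None else (z-o[2])/d[2]
    return o+k*d
def proj(c,P):
    V=np.array(c["view"]); q=V[:3,:3]@np.array(P)+V[:3,3]; x,y=q[0]/q[2],q[1]/q[2]
    f=192/np.tan(np.radians(c["fovy"])/2); s=1+c["k1"]*(x*x+y*y)
    return np.array([c["cx"]+f*x*s,c["cy"]+f*y*s])
E
python3 - <<'E'
from h import *
s=env.sense(); print(s)
for n in("scene","top","wrist"):
    c,p,d=cam(n); cv2.imwrite(f"pics/{n}0.png",p); np.savez(f"{n}0.npz",p=p,d=d); print(n,c["fovy"],c["k1"],np.round(np.linalg.inv(c["view"]),3).tolist())
    for k in("inner_knob","outer_collar","canister_rim"):
        for r in env.pinpoint(n,k): print(n,k,np.round(np.array(r["at"])*[512,384],1),round(r["confidence"],2))
E
```

```text
{'t': 0.0, 'joint_positions': array([-1.42209458e+00,  3.59492703e-01,  1.51142697e+00, -2.69945623e-06,
        1.27248766e+00, -1.15107502e-01]), 'qd': array([-0.00088683, -0.00048662,  0.00021953, -0.0002564 ,  0.00155534,
        0.00045167]), 'tau': array([ 9.41908511e-04, -5.15375948e+01, -2.70729142e+01,  6.75690989e-02,
        3.51202651e-02, -1.37155589e-04]), 'tcp_pos': array([ 0.15634088, -0.5785624 ,  0.22181899]), 'tcp_rot': array([-6.29792211e-04,  7.93964617e-01, -6.07963291e-01, -6.53168534e-04]), 'contact_force': array([ 0.38839707,  0.32363702, -0.09945168]), 'wrist_torque': array([-0.03228132, -0.03039486, -0.00963255]), 'width': 0.08779431023221405}
scene 51.664124951183545 -0.030675699198387252 [[-0.817, 0.329, -0.474, 0.995], [0.577, 0.493, -0.651, 0.706], [0.02, -0.806, -0.592, 0.754], [0.0, 0.0, 0.0, 1.0]]
scene inner_knob [242.9 204.8] 0.96
scene inner_knob [366.5 256.7] 0.89
scene inner_knob [355.  216.7] 0.88
scene inner_knob [275.1 180.7] 0.61
scene inner_knob [169.4 165.3] 0.54
scene inner_knob [296.6 228.3] 0.46
scene outer_collar [292.3 238.6] 0.56
scene canister_rim [176.8 175.6] 0.84
top 50.93760731853648 0.011295831385218065 [[-0.012, -0.997, 0.07, 0.376], [-1.0, 0.012, -0.002, 0.029], [0.001, -0.07, -0.998, 1.216], [0.0, 0.0, 0.0, 1.0]]
top inner_knob [199.  240.8] 0.94
top inner_knob [293.6 221.5] 0.83
top inner_knob [284.  174.3] 0.64
top inner_knob [157.7 216.4] 0.64
top inner_knob [218.2 184.3] 0.57
top outer_collar [219.7 183.8] 0.79
top outer_collar [213.5 130. ] 0.29
top canister_rim [346.4 126.7] 0.82
wrist 71.98529204377168 -0.0586419735671714 [[0.261, -0.919, -0.295, 0.238], [-0.965, -0.248, -0.079, -0.558], [-0.0, 0.306, -0.952, 0.384], [0.0, 0.0, 0.0, 1.0]]
```

View pics/scene0.png

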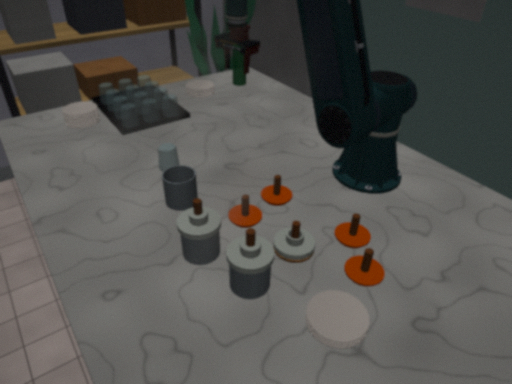

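View pics/top0.png

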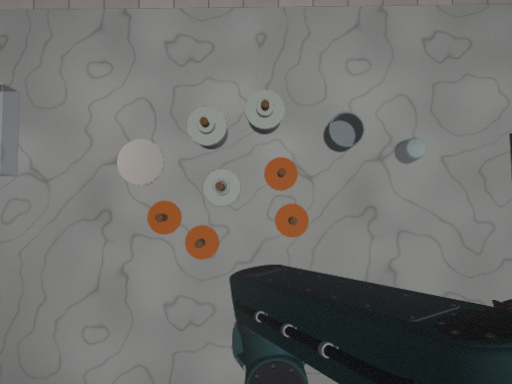

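The top view shows the nested set at about (222,187), the open canister at (343,131) and the tumbler at (415,148). The closed canisters are at (207,126) and (265,110), and there are four orange decoys. Next I measure these precisely.

```bash
python3 - <<'E'
from h import *
from scipy.optimize import least_squares
D={n:np.load(n+"0.npz") for n in("top","scene")}
C={n:env.get_calibration(n) for n in D}
def show(n,u,v,z): print(n,(u,v),np.round(world(C[n],u,v,z=z),4))
p,d=D["top"]["p"],D["top"]["d"]
for (u,v) in [(222,203),(207,140),(265,125),(343,148),(360,131),(343,131)]:
    print((u,v),np.round(world(C["top"],u,v,depth=float(d[v,u])),4))
# 3D clouds
uu,vv=np.meshgrid(np.arange(512),np.arange(384))
for n in D:
    d=D[n]["d"]; c=C[n]
    W=np.array([world(c,u,v,depth=float(d[v,u])) if d[v,u]>0 else [9,9,9] for v in range(384) for u in range(512)]).reshape(384,512,3)
    np.save(n+"W.npy",W)
    def fit(name,guess,zlo,zhi,rm):
        m=(np.hypot(W[...,0]-guess[0],W[...,1]-guess[1])<rm)&(W[...,2]>zlo)&(W[...,2]<zhi)
        P=W[m]
        if len(P)<5: print(n,name,len(P)); return
        mid=(P[:,:2].max(0)+P[:,:2].min(0))/2
        (cc,rr)=cv2.minEnclosingCircle(P[:,:2].astype(np.float32).reshape(-1,1,2))
        print(n,name,len(P),"mean",np.round(P.mean(0),4),"mid",np.round(mid,4),"mec",np.round(cc,4),round(rr,4))
    from functools import partial
    g={k:world(C["top"],u,v,z=z) for k,u,v,z in[("lids",222,187,.03),("ca",207,126,.11),("cb",265,110,.11),("can",343,131,.1)]}
    for k in g: g[k]=g[k]; print(k,np.round(g[k],3))
    fit("lids top",g["lids"],.02,.04,.075); fit("lids knob",g["lids"],.075,.1,.04); fit("collar",g["lids"],.045,.06,.04)
    fit("ca",g["ca"],.095,.12,.075);fit("cb",g["cb"],.095,.12,.075); fit("can rim",g["can"],.09,.11,.075)
E
python3 - <<'E'
import cv2
p=cv2.imread('pics/top0.png')[80:240,110:450]; cv2.imwrite('pics/topz.png',cv2.resize(p,None,fx=2.3,fy=2.3,interpolation=cv2.INTER_CUBIC))
E
```

```text
(222, 203) [0.3988 0.1412 0.0286]
(207, 140) [0.5724 0.1744 0.1075]
(265, 125) [0.6121 0.013  0.1097]
(343, 148) [ 0.552  -0.2113  0.0646]
(360, 131) [ 0.5993 -0.2596  0.0724]
(343, 131) [ 0.6124 -0.2244  0.0085]
lids [0.446 0.141 0.03 ]
ca [0.611 0.174 0.11 ]
cb [0.654 0.012 0.11 ]
can [ 0.595 -0.205  0.1  ]
top lids top 934 mean [0.4468 0.1431 0.0286] mid [0.4477 0.1441] mec [0.4474 0.1437] 0.0554
top lids knob 50 mean [0.4469 0.143  0.0897] mid [0.4467 0.1425] mec [0.4474 0.1436] 0.0109
top collar 102 mean [0.4476 0.1429 0.0525] mid [0.4476 0.143 ] mec [0.4475 0.1434] 0.024
top ca 1001 mean [0.6122 0.1752 0.1088] mid [0.6137 0.1759] mec [0.6145 0.1768] 0.0558
top cb 997 mean [0.6561 0.0148 0.109 ] mid [0.6588 0.0139] mec [0.6588 0.014 ] 0.056
top can rim 210 mean [ 0.6024 -0.2148  0.0982] mid [ 0.6019 -0.2131] mec [ 0.602  -0.2129] 0.0508
lids [0.446 0.141 0.03 ]
ca [0.611 0.174 0.11 ]
cb [0.654 0.012 0.11 ]
can [ 0.595 -0.205  0.1  ]
scene lids top 791 mean [0.4576 0.1521 0.03  ] mid [0.4477 0.1416] mec [0.4466 0.1407] 0.0586
scene lids knob 69 mean [0.4512 0.1454 0.088 ] mid [0.449  0.1431] mec [0.4485 0.1424] 0.0109
scene collar 149 mean [0.4537 0.148  0.0519] mid [0.4497 0.142 ] mec [0.4496 0.1427] 0.0249
scene ca 1166 mean [0.6249 0.1877 0.109 ] mid [0.6152 0.1744] mec [0.617  0.1739] 0.0578
scene cb 914 mean [0.6677 0.0281 0.109 ] mid [0.6596 0.0123] mec [0.6587 0.0119] 0.0578
scene can rim 272 mean [ 0.6022 -0.2125  0.0971] mid [ 0.6025 -0.2154] mec [ 0.601  -0.2162] 0.0528
```

View pics/topz.png

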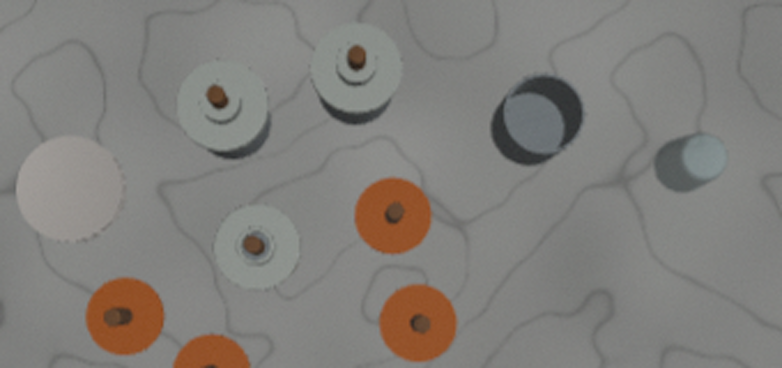

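Call:
{"op": "servo_tool", "data": {"steps": [{"linear":[-0.024,-0.032,-0.0025]},{"linear":[-0.024,-0.032,-0.0025]},{"linear":[-0.024,-0.032,-0.0025]},{"linear":[-0.024,-0.032,-0.0025]},{"linear":[-0.024,-0.032,-0.0025]},{"linear":[-0.024,-0.032,-0.0025]},{"linear":[-0.024,-0.032,-0.0025]},{"linear":[-0.024,-0.032,-0.0025]},{"linear":[-0.024,-0.032,-0.0025]},{"linear":[-0.024,-0.032,-0.0025]},{"linear":[-0.024,-0.032,-0.0025]},{"linear":[-0.024,-0.032,-0.0025]},{"linear":[0,0,0]}], "claw": -1}}

```text
$.steps[0]: bad value
```

```bash
cat >> h.py <<'E'
def rel(target,yaw=None):
    from scipy.spatial.transform import Rotation as Ro
    s=env.sense(); w,x,y,z=s["tcp_rot"]; R=Ro.from_quat([x,y,z,w]).as_matrix()
    print("t",round(s["t"],2),"tcp",np.round(s["tcp_pos"],4),"x",np.round(R[:,0],3),"z",np.round(R[:,2],4),"F",np.round(s["contact_force"],1),"w",round(s["width"],4))
    for T in np.atleast_2d(target): print("rel",T,np.round(R.T@(T-s["tcp_pos"]),4))
E
python3 -c "
from h import *
rel([[.4475,.143,.17],[.601,-.214,.25]])"
```

```text
t 0.6 tcp [ 0.1564 -0.5792  0.2226] x [ 0.261 -0.965 -0.   ] z [-0.e+00  1.e-04 -1.e+00] F [-0.   0.1 -0.1] w 0.0877
rel [0.4475 0.143  0.17  ] [-0.6214 -0.4693  0.0527]
rel [ 0.601 -0.214  0.25 ] [-0.2367 -0.5244 -0.0274]
```

Call:
{"op": "servo_tool", "data": {"steps": [{"linear":[-0.024,-0.032,-0.0025],"turn":0.0},{"linear":[-0.024,-0.032,-0.0025],"turn":0.0},{"linear":[-0.024,-0.032,-0.0025],"turn":0.0},{"linear":[-0.024,-0.032,-0.0025],"turn":0.0},{"linear":[-0.024,-0.032,-0.0025],"turn":0.0},{"linear":[-0.024,-0.032,-0.0025],"turn":0.0},{"linear":[-0.024,-0.032,-0.0025],"turn":0.0},{"linear":[-0.024,-0.032,-0.0025],"turn":0.0},{"linear":[-0.024,-0.032,-0.0025],"turn":0.0},{"linear":[-0.024,-0.032,-0.0025],"turn":0.0},{"linear":[-0.024,-0.032,-0.0025],"turn":0.0},{"linear":[-0.024,-0.032,-0.0025],"turn":0.0},{"linear":[0.0,0.0,0.0],"turn":0.0}], "claw": -1}}

```text
t: 1.9
tcp_pos: [0.4635, -0.1902, 0.2544]
tcp_rot: [0.001, 0.792, -0.61, 0.004]
contact_force: [-0.7, -0.5, 0.6]
width: 0.0876
```

```bash
python3 -c "
from h import *
rel([[.4475,.143,.17],[.601,-.214,.25]])"
```

```text
t 1.9 tcp [ 0.4635 -0.1902  0.2544] x [ 0.256 -0.967  0.007] z [ 0.0057 -0.0059 -1.    ] F [-0.7 -0.5  0.6] w 0.0876
rel [0.4475 0.143  0.17  ] [-0.3268 -0.0694  0.0824]
rel [ 0.601 -0.214  0.25 ] [ 0.0582 -0.1268  0.0054]
```

Call:
{"op": "servo_tool", "data": {"steps": [{"linear":[-0.033,-0.007,0.006],"turn":0.0},{"linear":[-0.033,-0.007,0.006],"turn":0.0},{"linear":[-0.033,-0.007,0.006],"turn":0.0},{"linear":[-0.033,-0.007,0.006],"turn":0.0},{"linear":[-0.033,-0.007,0.006],"turn":0.0},{"linear":[-0.033,-0.007,0.006],"turn":0.0},{"linear":[-0.033,-0.007,0.006],"turn":0.0},{"linear":[-0.033,-0.007,0.006],"turn":0.0},{"linear":[-0.033,-0.007,0.006],"turn":0.0},{"linear":[-0.02,-0.004,0.004],"turn":0.0},{"linear":[0.0,0.0,0.0],"turn":0.0},{"linear":[0.0,0.0,0.0],"turn":0.0}]}}

```text
t: 3.1
tcp_pos: [0.4479, 0.1364, 0.1922]
tcp_rot: [0.002, 0.792, -0.61, 0.008]
contact_force: [0.3, 0.0, -0.0]
width: 0.0877
```

```bash
python3 -c "
from h import *
rel([[.4475,.143,.17],[.4475,.143,.06]])
c,p,d=cam('wrist'); cv2.imwrite('pics/w1.png',p)
for k in('inner_knob','outer_collar'):
    for r in env.pinpoint('wrist',k):
        u=np.array(r['at'])*[512,384]; print(k,u.round(1),round(r['confidence'],2),world(c,*u,z=.072 if k[0]=='i' else .041).round(4))
W=[]
m=[]
for v in range(0,384):
    for u in range(0,512):
        if d[v,u]>0:
            W.append(world(c,u,v,depth=float(d[v,u])))
W=np.array(W); r=np.hypot(W[:,0]-.4475,W[:,1]-.143)
for a,b,rm in((.045,.06,.035),(.08,.1,.02),(.024,.034,.07)):
    P=W[(W[:,2]>a)&(W[:,2]<b)&(r<rm)]
    if len(P): print(len(P),P.mean(0).round(4),[np.round(q,4) for q in cv2.minEnclosingCircle(P[:,:2].astype(np.float32).reshape(-1,1,2))])
"
```

```text
t 3.1 tcp [0.4479 0.1364 0.1922] x [ 0.255 -0.967  0.016] z [ 0.0106 -0.0134 -0.9999] F [ 0.3  0.  -0. ] w 0.0877
rel [0.4475 0.143  0.17  ] [-0.0069 -0.0012  0.0222]
rel [0.4475 0.143  0.06  ] [-0.0086 -0.0004  0.1321]
inner_knob [172.  289.9] 0.91 [0.2901 0.2033 0.072 ]
inner_knob [ 95.7 219.8] 0.73 [0.3638 0.3061 0.072 ]
inner_knob [250.7 189.5] 0.7 [0.4452 0.1391 0.072 ]
inner_knob [256.5  35.4] 0.68 [0.5965 0.1723 0.072 ]
inner_knob [402.9 190.8] 0.6 [ 0.4874 -0.0306  0.072 ]
inner_knob [81.3 67.2] 0.24 [0.5268 0.3356 0.072 ]
outer_collar [245.5 185.3] 0.76 [0.4397 0.1444 0.041 ]
543 [0.4512 0.1437 0.052 ] [array([0.4462, 0.1427]), np.float64(0.024)]
344 [0.4477 0.1431 0.0896] [array([0.4464, 0.1428]), np.float64(0.0109)]
4617 [0.4502 0.1438 0.0285] [array([0.4463, 0.1429]), np.float64(0.0555)]
```

View pics/w1.png

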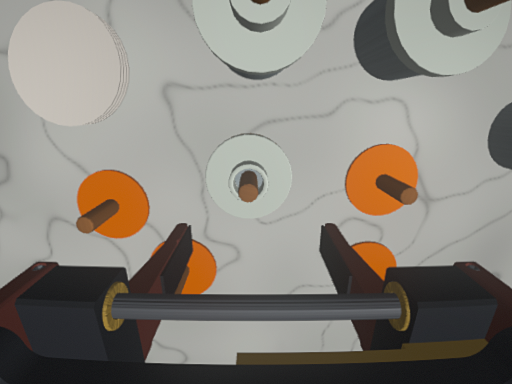

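Call:
{"op": "servo_tool", "data": {"steps": [{"linear":[-0.007,0.0,0.012],"turn":0.0},{"linear":[0.0,0.0,0.012],"turn":0.0},{"linear":[0.0,0.0,0.012],"turn":0.0},{"linear":[0.0,0.0,0.012],"turn":0.0},{"linear":[0.0,0.0,0.012],"turn":0.0},{"linear":[0.0,0.0,0.0],"turn":0.0},{"linear":[0.0,0.0,0.0],"turn":0.0}]}}

```text
t: 3.95
tcp_pos: [0.4474, 0.1386, 0.1279]
tcp_rot: [0.002, 0.789, -0.615, 0.009]
contact_force: [-0.2, 0.3, -0.2]
width: 0.0878
```

```bash
python3 -c "
from h import *
rel([[.447,.143,.06]])"
```

```text
t 3.95 tcp [0.4474 0.1386 0.1279] x [ 0.244 -0.97   0.016] z [ 0.0117 -0.0132 -0.9998] F [-0.2  0.3 -0.2] w 0.0878
rel [0.447 0.143 0.06 ] [-0.0054 -0.0002  0.0679]
```

Call:
{"op": "servo_tool", "data": {"steps": [{"linear":[-0.003,0.0,0.012],"turn":0.0},{"linear":[-0.003,0.0,0.012],"turn":0.0},{"linear":[-0.001,0.0,0.012],"turn":0.0},{"linear":[0.0,0.0,0.012],"turn":0.0},{"linear":[0.0,0.0,0.01],"turn":0.0},{"linear":[0.0,0.0,0.006],"turn":0.0},{"linear":[0.0,0.0,0.0],"turn":0.0},{"linear":[0.0,0.0,0.0],"turn":0.0}]}}

```text
t: 4.75
tcp_pos: [0.4505, 0.1445, 0.0649]
tcp_rot: [-0.001, 0.788, -0.616, 0.011]
contact_force: [-0.8, 0.9, -0.0]
width: 0.0878
```

```bash
python3 -c "
from h import *
rel([[.447,.143,.06]])
c,p,d=cam('wrist'); cv2.imwrite('pics/w2.png',p)"
```

```text
t 4.75 tcp [0.4505 0.1445 0.0649] x [ 0.241 -0.97   0.016] z [ 0.0197 -0.0119 -0.9997] F [-0.8  0.9 -0. ] w 0.0878
rel [0.447 0.143 0.06 ] [0.0006 0.0039 0.0048]
```

View pics/w2.png

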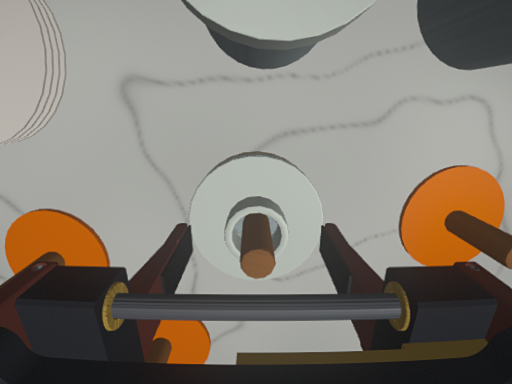

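Call:
{"op": "servo_tool", "data": {"steps": [{"linear":[0.0,0.004,0.004],"turn":0.0},{"linear":[0.0,0.002,0.003],"turn":0.0},{"linear":[0.0,0.0,0.0],"turn":0.0},{"linear":[0.0,0.0,0.0],"turn":0.0}]}}

```text
t: 5.2
tcp_pos: [0.445, 0.143, 0.0583]
tcp_rot: [-0.002, 0.788, -0.616, 0.012]
contact_force: [-0.0, -0.8, 0.2]
width: 0.0878
```

```bash
python3 -c "
from h import *
rel([[.447,.143,.06]])"
```

```text
t 5.2 tcp [0.445  0.143  0.0583] x [ 0.241 -0.97   0.016] z [ 0.0217 -0.0116 -0.9997] F [-0.  -0.8  0.2] w 0.0878
rel [0.447 0.143 0.06 ] [ 0.0005 -0.002  -0.0017]
```

Call:
{"op": "servo_tool", "data": {"steps": [{"linear":[0.0,0.0,0.0],"turn":0.0},{"linear":[0.0,0.0,0.0],"turn":0.0},{"linear":[0.0,0.0,0.0],"turn":0.0},{"linear":[0.0,0.0,0.0],"turn":0.0},{"linear":[0.0,0.0,0.0],"turn":0.0},{"linear":[0.0,0.0,0.0],"turn":0.0},{"linear":[0.0,0.0,0.0],"turn":0.0},{"linear":[0.0,0.0,0.0],"turn":0.0}], "claw": 1}}

```text
t: 6.0
tcp_pos: [0.4455, 0.1431, 0.0586]
tcp_rot: [-0.002, 0.788, -0.616, 0.012]
contact_force: [0.2, 0.2, -0.3]
width: 0.0274
```

```bash
python3 -c "
from h import *
rel([[.447,.143,.06]])"
```

```text
t 6.0 tcp [0.4455 0.1431 0.0586] x [ 0.241 -0.97   0.017] z [ 0.0226 -0.0114 -0.9997] F [ 0.2  0.2 -0.3] w 0.0274
rel [0.447 0.143 0.06 ] [ 0.0005 -0.0015 -0.0013]
```

Still closing; a little longer.

Call:
{"op": "servo_tool", "data": {"steps": [{"linear":[0.0,0.0,0.0],"turn":0.0},{"linear":[0.0,0.0,0.0],"turn":0.0},{"linear":[0.0,0.0,0.0],"turn":0.0},{"linear":[0.0,0.0,0.0],"turn":0.0}]}}

```text
t: 6.4
tcp_pos: [0.4455, 0.1431, 0.0587]
tcp_rot: [-0.002, 0.788, -0.616, 0.012]
contact_force: [0.8, -0.9, 0.8]
width: 0.0219
```

Call:
{"op": "servo_tool", "data": {"steps": [{"linear":[0.0,0.0,-0.008],"turn":0.0},{"linear":[0.0,0.0,-0.01],"turn":0.0},{"linear":[0.0,0.0,-0.012],"turn":0.0},{"linear":[0.0,0.0,-0.012],"turn":0.0},{"linear":[0.0,0.0,0.0],"turn":0.0},{"linear":[0.0,0.0,0.0],"turn":0.0}]}}

```text
t: 7.0
tcp_pos: [0.4425, 0.1433, 0.1035]
tcp_rot: [-0.001, 0.788, -0.616, 0.011]
contact_force: [-0.3, -1.1, -4.3]
width: 0.0215
```

```bash
python3 -c "
from h import *
rel([[.447,.143,.06]])
c,p,d=cam('wrist'); cv2.imwrite('pics/w3.png',p)"
```

```text
t 7.0 tcp [0.4425 0.1433 0.1035] x [ 0.242 -0.97   0.016] z [ 0.0195 -0.0119 -0.9997] F [-0.3 -1.1 -4.3] w 0.0215
rel [0.447 0.143 0.06 ] [ 0.0007 -0.0036  0.0435]
```

View pics/w3.png

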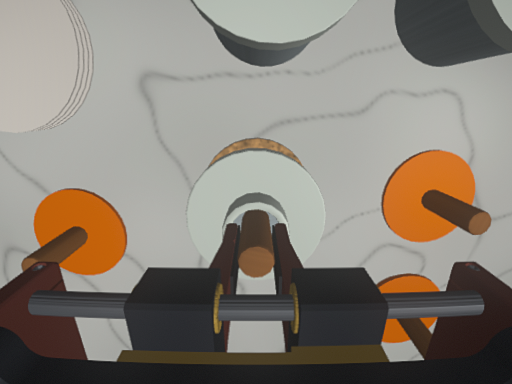

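Call:
{"op": "servo_tool", "data": {"steps": [{"linear":[0.0,0.0,-0.015],"turn":0.0},{"linear":[0.0,0.0,-0.015],"turn":0.0},{"linear":[0.0,0.0,-0.015],"turn":0.0},{"linear":[0.0,0.0,-0.015],"turn":0.0},{"linear":[0.0,0.0,-0.015],"turn":0.0},{"linear":[0.0,0.0,-0.012],"turn":0.0},{"linear":[0.0,0.0,0.0],"turn":0.0},{"linear":[0.0,0.0,0.0],"turn":0.0}]}}

```text
t: 7.85
tcp_pos: [0.4363, 0.1435, 0.1882]
tcp_rot: [0.003, 0.788, -0.616, 0.008]
contact_force: [0.1, 0.2, -4.1]
width: 0.0213
```

```bash
python3 -c "
from h import *
rel([[.601,-.214,.20]])"
```

```text
t 7.85 tcp [0.4363 0.1435 0.1882] x [ 0.242 -0.97   0.016] z [ 0.0082 -0.014  -0.9999] F [ 0.1  0.2 -4.1] w 0.0213
rel [ 0.601 -0.214  0.2  ] [ 0.3868 -0.0734 -0.0055]
```

Call:
{"op": "servo_tool", "data": {"steps": [{"linear":[0.02,-0.004,-0.0005],"turn":0.0},{"linear":[0.026,-0.005,-0.0005],"turn":0.0},{"linear":[0.026,-0.005,-0.0005],"turn":0.0},{"linear":[0.026,-0.005,-0.0005],"turn":0.0},{"linear":[0.026,-0.005,-0.0005],"turn":0.0},{"linear":[0.026,-0.005,-0.0005],"turn":0.0},{"linear":[0.026,-0.005,-0.0005],"turn":0.0},{"linear":[0.026,-0.005,-0.0005],"turn":0.0},{"linear":[0.026,-0.005,-0.0005],"turn":0.0},{"linear":[0.026,-0.005,-0.0005],"turn":0.0},{"linear":[0.026,-0.005,-0.0005],"turn":0.0},{"linear":[0.026,-0.005,-0.0005],"turn":0.0},{"linear":[0.026,-0.005,-0.0005],"turn":0.0},{"linear":[0.02,-0.004,-0.0005],"turn":0.0},{"linear":[0.01,-0.002,0.0],"turn":0.0},{"linear":[0.0,0.0,0.0],"turn":0.0},{"linear":[0.0,0.0,0.0],"turn":0.0}]}}

```text
t: 9.55
tcp_pos: [0.5847, -0.2015, 0.1741]
tcp_rot: [0.01, 0.788, -0.615, -0.009]
contact_force: [-0.4, 0.8, -2.7]
width: 0.0214
```

```bash
python3 -c "
from h import *
rel([[.601,-.214,.20]])
for n in('wrist','top','scene'):
    c,p,d=cam(n); cv2.imwrite(f'pics/{n}4.png',p); np.savez(n+'4.npz',p=p,d=d,view=c['view'])
    for r in env.pinpoint(n,'canister_rim'):
        u=np.array(r['at'])*[512,384]; print(n,u.round(1),round(r['confidence'],2),world(c,*u,z=.1).round(4))
"
```

```text
t 9.55 tcp [ 0.5847 -0.2015  0.1741] x [ 0.243 -0.97  -0.002] z [-0.0269 -0.0045 -0.9996] F [-0.4  0.8 -2.7] w 0.0214
rel [ 0.601 -0.214  0.2  ] [ 0.0161 -0.0121 -0.0263]
scene [179.6 175.1] 0.8 [ 0.6005 -0.2093  0.1   ]
```

View pics/wrist4.png

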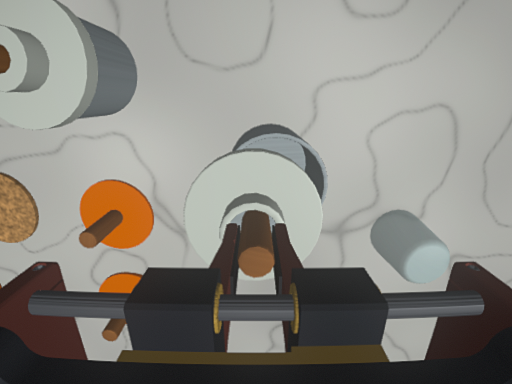

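View pics/scene4.png

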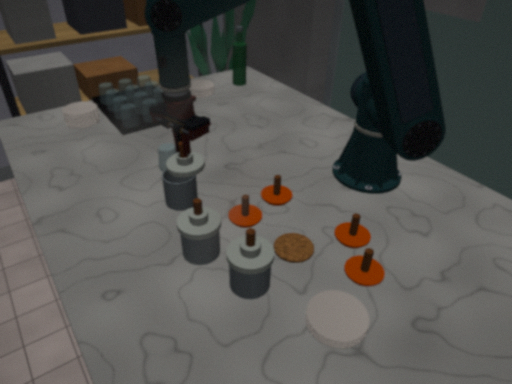

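```bash
cat > lid.py <<'E'
from h import *
import sys
def cloud(c,d,step=1):
    return np.array([world(c,u,v,depth=float(d[v,u])) for v in range(0,384,step) for u in range(0,512,step) if d[v,u]>0])
def lid(n,W,g,z0,tol=.008,R=.0555):
    """outer-lid top plane + circle"""
    P=W[(np.hypot(W[:,0]-g[0],W[:,1]-g[1])<.075)&(abs(W[:,2]-z0)<tol)]
    if len(P)<50: print(n,'few',len(P));return
    for _ in range(5):
        cen=P.mean(0); nrm=np.linalg.svd(P-cen,full_matrices=False)[2][2]; nrm*=np.sign(nrm[2])
        P=P[abs((P-cen)@nrm)<.002]
    m=cv2.minEnclosingCircle(P[:,:2].astype(np.float32).reshape(-1,1,2))
    mid=(P[:,:2].max(0)+P[:,:2].min(0))/2
    zc=cen[2]-(nrm[:2]@(np.array(m[0])-cen[:2]))/nrm[2]
    print(n,len(P),'nrm',nrm.round(4),'mec',np.round(m[0],4),round(m[1],4),'mid',mid.round(4),'zc',round(zc,4))
E
python3 - <<'E'
from lid import *
for n in('wrist','top','scene'):
    D=np.load(n+'4.npz'); c=dict(env.get_calibration(n)); c['view']=D['view']
    W=cloud(c,D['d']); lid(n,W,(.585,-.2015),.1445)
    P=W[(np.hypot(W[:,0]-.601,W[:,1]+.214)<.075)&(W[:,2]>.09)&(W[:,2]<.106)]
    if len(P)>5: print('rim',n,len(P),P.min(0).round(4),P.max(0).round(4))
E
```

```text
wrist 8819 nrm [0.0477 0.0054 0.9988] mec [ 0.5825 -0.1998] 0.0557 mid [ 0.5826 -0.1996] zc 0.1444
rim wrist 763 [ 0.5957 -0.2647  0.09  ] [ 0.6507 -0.1716  0.1015]
top 155 nrm [0.0396 0.0216 0.999 ] mec [ 0.5784 -0.1988] 0.053 mid [ 0.5829 -0.2018] zc 0.1449
scene 327 nrm [0.0457 0.0237 0.9987] mec [ 0.5852 -0.1987] 0.0558 mid [ 0.5849 -0.1977] zc 0.1472
rim scene 162 [ 0.5612 -0.2597  0.0902] [ 0.6527 -0.165   0.1047]
```

View pics/top4.png

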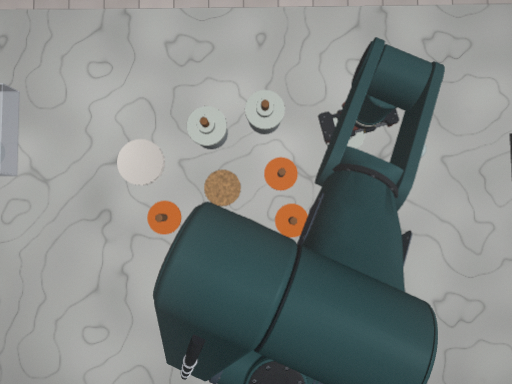

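Run:
```python
from lid import *
from scipy.optimize import least_squares
for n in('wrist','scene'):
    D=np.load(n+'4.npz'); c=dict(env.get_calibration(n)); c['view']=D['view']
    W=cloud(c,D['d']); P=W[(np.hypot(W[:,0]-.601,W[:,1]+.214)<.06)&(W[:,2]>.097)&(W[:,2]<.103)]
    if n=='wrist': P=P[P[:,0]>.6]
    f=least_squares(lambda q:np.hypot(P[:,0]-q[0],P[:,1]-q[1])-.048,[.601,-.214],loss='soft_l1',f_scale=.001)
    print(n,len(P),f.x.round(4),np.abs(f.fun).mean().round(4))
D=np.load('top0.npz'); c=env.get_calibration('top'); W=cloud(c,D['d']); P=W[(np.hypot(W[:,0]-.601,W[:,1]+.214)<.06)&(W[:,2]>.096)&(W[:,2]<.103)]
f=least_squares(lambda q:np.hypot(P[:,0]-q[0],P[:,1]-q[1])-.048,[.601,-.214],loss='soft_l1',f_scale=.001); print('top',len(P),f.x.round(4),np.abs(f.fun).mean().round(4))
```

```text
wrist 620 [ 0.6006 -0.215 ] 0.001
scene 84 [ 0.6018 -0.2153] 0.0013
top 156 [ 0.6012 -0.213 ] 0.0012
```

Call:
{"op": "servo_tool", "data": {"steps": [{"linear":[0.0,0.0,-0.04],"turn":0.0},{"linear":[0.0,0.0,-0.04],"turn":0.0},{"linear":[0.0,0.0,0.0],"turn":0.0},{"linear":[0.0,0.0,0.0],"turn":0.0}]}}

```text
t: 10.25
tcp_pos: [0.5861, -0.1988, 0.2567]
tcp_rot: [0.01, 0.789, -0.614, -0.009]
contact_force: [-0.9, 0.1, -3.0]
width: 0.0212
```

```bash
python3 -c "
from h import *
rel([[.601,-.214,.20]])
print(env.sense()['joint_positions'])"
```

```text
t 10.25 tcp [ 0.5861 -0.1988  0.2567] x [ 0.246 -0.969 -0.002] z [-0.0272 -0.0046 -0.9996] F [-0.9  0.1 -3. ] w 0.0212
rel [ 0.601 -0.214  0.2  ] [ 0.0186 -0.0123  0.0563]
[-0.42897967  0.37265007  1.40233241 -0.01569443  1.38943383  0.89674313]
```

Call:
{"op": "servo_tool", "data": {"steps": [{"linear":[0.005,-0.003,0.006],"turn":0.0},{"linear":[0.005,-0.003,0.006],"turn":0.0},{"linear":[0.004,-0.003,0.006],"turn":0.0},{"linear":[0.004,-0.003,0.006],"turn":0.0},{"linear":[0.002,-0.002,0.006],"turn":0.0},{"linear":[0.0,0.0,0.006],"turn":0.0},{"linear":[0.0,0.0,0.006],"turn":0.0},{"linear":[0.0,0.0,0.006],"turn":0.0},{"linear":[0.0,0.0,0.0],"turn":0.0}]}}

```text
t: 11.15
tcp_pos: [0.6006, -0.2146, 0.1956]
tcp_rot: [0.012, 0.789, -0.614, -0.015]
contact_force: [-0.6, -0.2, -3.7]
width: 0.0215
```

```bash
python3 -c "
from h import *
rel([[.604,-.216,.18]])
print(env.sense()['joint_positions'])"
```

```text
t 11.15 tcp [ 0.6006 -0.2146  0.1956] x [ 0.245 -0.969 -0.01 ] z [-3.840e-02  7.000e-04 -9.993e-01] F [-0.6 -0.2 -3.7] w 0.0215
rel [ 0.604 -0.216  0.18 ] [ 0.0023 -0.0035  0.0155]
[-0.44189391  0.45576948  1.42341651 -0.01640326  1.29742581  0.88556394]
```

Call:
{"op": "servo_tool", "data": {"steps": [{"linear":[-0.0035,0.005,0.0],"turn":0.0},{"linear":[-0.0035,0.005,0.0],"turn":0.0},{"linear":[-0.0035,0.005,0.0],"turn":0.0},{"linear":[-0.0035,0.005,0.0],"turn":0.0},{"linear":[-0.0035,0.005,0.0],"turn":0.0},{"linear":[-0.0035,0.005,0.0],"turn":0.0},{"linear":[-0.0035,0.005,0.0],"turn":0.0},{"linear":[-0.0035,0.005,0.0],"turn":0.0},{"linear":[0.0,0.0,0.0],"turn":0.0}]}}

```text
t: 12.05
tcp_pos: [0.5507, -0.1953, 0.1997]
tcp_rot: [0.011, 0.789, -0.614, -0.014]
contact_force: [0.2, -0.1, -3.0]
width: 0.0212
```

```bash
python3 -c "
from h import *
rel([[.604,-.216,.18]])
print(env.sense()['joint_positions'])"
```

```text
t 12.05 tcp [ 0.5507 -0.1953  0.1997] x [ 0.246 -0.969 -0.008] z [-3.600e-02 -4.000e-04 -9.994e-01] F [ 0.2 -0.1 -3. ] w 0.0212
rel [ 0.604 -0.216  0.18 ] [ 0.0333 -0.0473  0.0178]
[-0.44856102  0.37603809  1.54489079 -0.01683898  1.2529709   0.87937899]
```

Call:
{"op": "servo_tool", "data": {"steps": [{"linear":[0.0,0.0,0.006],"turn":0.0},{"linear":[0.0,0.0,0.006],"turn":0.0},{"linear":[0.0,0.0,0.006],"turn":0.0},{"linear":[0.0,0.0,0.005],"turn":0.0},{"linear":[0.0,0.0,0.0],"turn":0.0}]}}

```text
t: 12.55
tcp_pos: [0.5503, -0.1957, 0.1741]
tcp_rot: [0.011, 0.789, -0.614, -0.014]
contact_force: [0.4, -0.1, -3.2]
width: 0.0214
```

```bash
python3 -c "
from h import *
rel([[.604,-.216,.18]])
print(env.sense()['joint_positions'])"
```

```text
t 12.55 tcp [ 0.5503 -0.1957  0.1741] x [ 0.246 -0.969 -0.008] z [-3.580e-02 -5.000e-04 -9.994e-01] F [ 0.4 -0.1 -3.2] w 0.0214
rel [ 0.604 -0.216  0.18 ] [ 0.0329 -0.0468 -0.0078]
[-0.44932367  0.40094972  1.57470261 -0.01719243  1.19800238  0.87969005]
```

Call:
{"op": "servo_tool", "data": {"steps": [{"linear":[-0.03,-0.009,0.0],"turn":0.0},{"linear":[-0.03,-0.009,0.0],"turn":0.0},{"linear":[0.0,0.0,0.0],"turn":0.0},{"linear":[0.0,0.0,0.0],"turn":0.0}]}}

```text
t: 12.95
tcp_pos: [0.5538, -0.1325, 0.173]
tcp_rot: [0.011, 0.789, -0.615, -0.014]
contact_force: [-0.9, 0.2, -3.8]
width: 0.0214
```

```bash
python3 -c "
from h import *
rel([[.604,-.216,.18]])
print(env.sense()['joint_positions'])"
```

```text
t 12.95 tcp [ 0.5538 -0.1325  0.173 ] x [ 0.244 -0.97  -0.008] z [-0.0359 -0.001  -0.9994] F [-0.9  0.2 -3.8] w 0.0214
rel [ 0.604 -0.216  0.18 ] [ 0.0931 -0.028  -0.0087]
[-0.34732285  0.38299467  1.60760571 -0.01419702  1.18444012  0.98228294]
```

Call:
{"op": "servo_tool", "data": {"steps": [{"linear":[0.03,-0.009,-0.002],"turn":0.0},{"linear":[0.03,-0.009,-0.002],"turn":0.0},{"linear":[0.02,-0.006,-0.002],"turn":0.0},{"linear":[0.0,0.0,0.0],"turn":0.0},{"linear":[0.0,0.0,0.0],"turn":0.0}]}}

```text
t: 13.45
tcp_pos: [0.5977, -0.2094, 0.1773]
tcp_rot: [0.012, 0.789, -0.615, -0.014]
contact_force: [-0.1, 0.9, -3.6]
width: 0.0215
```

```bash
python3 -c "
from h import *
rel([[.604,-.216,.18]])
print(env.sense()['joint_positions'])"
```

```text
t 13.45 tcp [ 0.5977 -0.2094  0.1773] x [ 0.244 -0.97  -0.007] z [-0.0365 -0.002  -0.9993] F [-0.1  0.9 -3.6] w 0.0215
rel [ 0.604 -0.216  0.18 ] [ 0.0079 -0.0044 -0.003 ]
[-0.43559652  0.46483094  1.45686719 -0.01809728  1.25223199  0.89475185]
```

Call:
{"op": "servo_tool", "data": {"steps": [{"linear":[-0.011,0.017,0.0],"turn":0.0},{"linear":[-0.011,0.017,0.0],"turn":0.0},{"linear":[-0.011,0.017,0.0],"turn":0.0},{"linear":[-0.011,0.017,0.0],"turn":0.0},{"linear":[-0.011,0.017,0.0],"turn":0.0},{"linear":[-0.011,0.017,0.0],"turn":0.0},{"linear":[-0.011,0.017,0.0],"turn":0.0},{"linear":[0.0,0.0,0.0],"turn":0.0}]}}

```text
t: 14.25
tcp_pos: [0.4523, -0.1572, 0.1807]
tcp_rot: [0.012, 0.789, -0.614, -0.017]
contact_force: [-0.6, 0.2, -4.0]
width: 0.0214
```

```bash
python3 -c "
from h import *
rel([[.604,-.216,.18]])
print(env.sense()['joint_positions'])"
```

```text
t 14.25 tcp [ 0.4523 -0.1572  0.1807] x [ 0.245 -0.97  -0.012] z [-0.0421  0.0019 -0.9991] F [-0.6  0.2 -4. ] w 0.0214
rel [ 0.604 -0.216  0.18 ] [ 0.0941 -0.1326 -0.0058]
[-0.46508641  0.25395425  1.78645624 -0.01895063  1.1397793   0.86666338]
```

Call:
{"op": "servo_tool", "data": {"steps": [{"linear":[0.0235,-0.033,-0.002],"turn":0.0},{"linear":[0.0235,-0.033,-0.002],"turn":0.0},{"linear":[0.0235,-0.033,-0.002],"turn":0.0},{"linear":[0.015,-0.02,-0.001],"turn":0.0},{"linear":[0.0,0.0,0.0],"turn":0.0},{"linear":[0.0,0.0,0.0],"turn":0.0}]}}

```text
t: 14.85
tcp_pos: [0.5927, -0.2102, 0.1808]
tcp_rot: [0.012, 0.789, -0.614, -0.017]
contact_force: [-0.3, 0.9, -3.7]
width: 0.0214
```

Run:
```python
from lid import *
rel([[.604,-.216,.18]])
c,p,d=cam('wrist'); cv2.imwrite('pics/w5.png',p)
W=cloud(c,d); s=env.sense()['tcp_pos']; lid('wrist',W,s[:2]-[.002,0],s[2]-.03)
from scipy.optimize import least_squares
P=W[(np.hypot(W[:,0]-.601,W[:,1]+.2145)<.06)&(W[:,2]>.095)&(W[:,2]<.103)]
print(len(P),P.min(0),P.max(0))
```

```text
t 14.85 tcp [ 0.5927 -0.2102  0.1808] x [ 0.246 -0.969 -0.013] z [-0.0417  0.0026 -0.9991] F [-0.3  0.9 -3.7] w 0.0214
rel [ 0.604 -0.216  0.18 ] [ 0.0084 -0.0095  0.0003]
wrist 8943 nrm [ 0.063  -0.0015  0.998 ] mec [ 0.5927 -0.2093] 0.0556 mid [ 0.5926 -0.2091] zc 0.151
451 [ 0.62362781 -0.25855406  0.09510013] [ 0.65059794 -0.17564959  0.10136508]
```

View pics/w5.png

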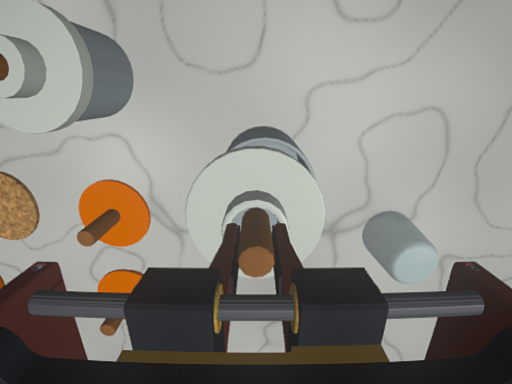

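```bash
cat > kn.py <<'E'
from lid import *
s=env.sense()['tcp_pos']; rel([[.604,-.216,.15]])
c,p,d=cam('wrist'); W=[];K=[]
for v in range(384):
    for u in range(512):
        if d[v,u]>0:
            w=world(c,u,v,depth=float(d[v,u])); W.append(w)
            b,g,r=map(int,p[v,u])
            if r>b+25 and np.linalg.norm(w[:2]-s[:2])<.03 and w[2]>s[2]-.01 and w[2]<s[2]+.045: K.append(w)
W=np.array(W);K=np.array(K)
lid('wrist',W,s[:2],s[2]-.03)
zt=np.percentile(K[:,2],99); T=K[K[:,2]>zt-.003]
print(len(K),'top z-tcp',zt-s[2],len(T),'knob top c-tcp',np.round(np.array(cv2.minEnclosingCircle(T[:,:2].astype(np.float32).reshape(-1,1,2))[0])-s[:2],4),cv2.minEnclosingCircle(T[:,:2].astype(np.float32).reshape(-1,1,2))[1])
E
python3 kn.py
```

```text
t 14.9 tcp [ 0.5927 -0.2102  0.1809] x [ 0.246 -0.969 -0.013] z [-0.0411  0.0025 -0.9992] F [ 0.8 -0.3 -3.8] w 0.0215
rel [ 0.604 -0.216  0.15 ] [ 0.0088 -0.0107  0.0304]
wrist 8940 nrm [ 0.0621 -0.0012  0.9981] mec [ 0.5927 -0.2095] 0.0557 mid [ 0.5929 -0.2092] zc 0.1511
1321 top z-tcp 0.03347160840826047 874 knob top c-tcp [0.0026 0.0002] 0.011069432832300663
```

Call:
{"op": "servo_tool", "data": {"steps": [{"linear":[0.005,-0.006,0.002],"turn":0.0},{"linear":[0.003,-0.004,0.002],"turn":0.0},{"linear":[0.0,0.0,0.0],"turn":0.0},{"linear":[0.0,0.0,0.0],"turn":0.0}]}}

```text
t: 15.35
tcp_pos: [0.6019, -0.2144, 0.1763]
tcp_rot: [0.012, 0.789, -0.614, -0.018]
contact_force: [0.8, 0.1, -3.4]
width: 0.0215
```

```bash
python3 -c "
from h import *
rel([[.6032,-.215,.155]])"
```

```text
t 15.35 tcp [ 0.6019 -0.2144  0.1763] x [ 0.245 -0.969 -0.014] z [-0.0435  0.0035 -0.999 ] F [ 0.8  0.1 -3.4] w 0.0215
rel [ 0.6032 -0.215   0.155 ] [ 0.0012 -0.002   0.0212]
```

Call:
{"op": "servo_tool", "data": {"steps": [{"linear":[0.001,-0.002,0.006],"turn":0.0},{"linear":[0.0,0.0,0.006],"turn":0.0},{"linear":[0.0,0.0,0.004],"turn":0.0},{"linear":[0.0,0.0,0.0],"turn":0.0}]}}

```text
t: 15.75
tcp_pos: [0.6027, -0.2146, 0.1587]
tcp_rot: [0.012, 0.789, -0.614, -0.019]
contact_force: [-0.1, 0.1, -4.4]
width: 0.0218
```

```bash
python3 kn.py;  python3 -c "
from h import *
c,p,d=cam('scene');cv2.imwrite('pics/s6.png',cv2.resize(p[120:260,110:310],None,fx=4,fy=4,interpolation=cv2.INTER_CUBIC))"
```

```text
t 15.75 tcp [ 0.6027 -0.2146  0.1587] x [ 0.245 -0.969 -0.015] z [-0.0442  0.0038 -0.999 ] F [-0.1  0.1 -4.4] w 0.0218
rel [ 0.604 -0.216  0.15 ] [ 0.0018 -0.0012  0.0086]
wrist 8941 nrm [ 0.0653 -0.0026  0.9979] mec [ 0.6025 -0.2135] 0.0556 mid [ 0.6028 -0.2135] zc 0.1289
1298 top z-tcp 0.033261497676412344 890 knob top c-tcp [ 0.0026 -0.    ] 0.01087458897382021
```

View pics/s6.png

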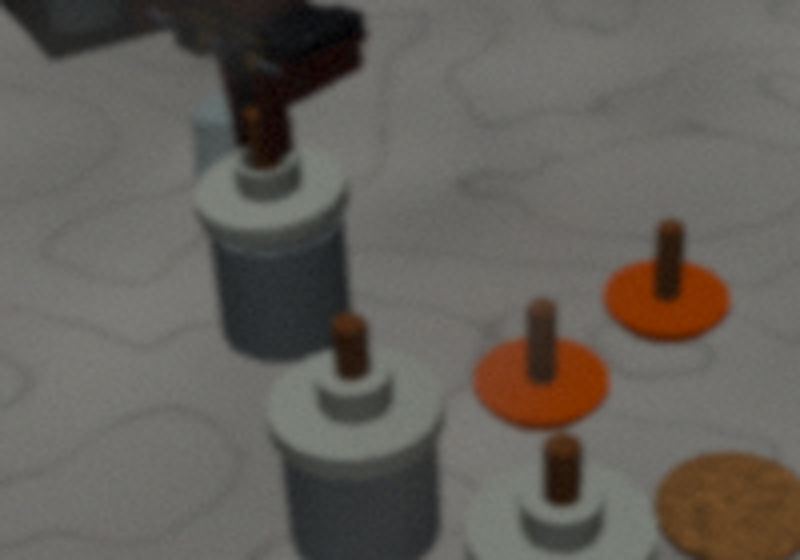

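Call:
{"op": "servo_tool", "data": {"steps": [{"linear":[0.0,-0.0015,0.004],"turn":0.0},{"linear":[0.0,-0.0005,0.004],"turn":0.0},{"linear":[0.0,0.0,0.002],"turn":0.0},{"linear":[0.0,0.0,0.0],"turn":0.0}]}}

```text
t: 16.25
tcp_pos: [0.6051, -0.2144, 0.1491]
tcp_rot: [0.012, 0.789, -0.614, -0.018]
contact_force: [-0.8, 0.1, -1.6]
width: 0.0212
```

```bash
python3 kn.py
```

```text
t 16.25 tcp [ 0.6051 -0.2144  0.1491] x [ 0.245 -0.969 -0.013] z [-0.0424  0.0028 -0.9991] F [-0.8  0.1 -1.6] w 0.0212
rel [ 0.604 -0.216  0.15 ] [ 0.0012  0.0015 -0.0009]
wrist 8928 nrm [ 0.0629 -0.0016  0.998 ] mec [ 0.6047 -0.2134] 0.0558 mid [ 0.605  -0.2132] zc 0.1193
1279 top z-tcp 0.03338732401207242 870 knob top c-tcp [ 0.0027 -0.0002] 0.01070875208824873
```

Call:
{"op": "servo_tool", "data": {"steps": [{"linear":[0.0,0.002,0.002],"turn":0.0},{"linear":[0.0,0.001,0.003],"turn":0.0},{"linear":[0.0,0.0,0.002],"turn":0.0},{"linear":[0.0,0.0,0.0],"turn":0.0}]}}

```text
t: 16.7
tcp_pos: [0.6018, -0.2152, 0.1418]
tcp_rot: [0.012, 0.789, -0.614, -0.017]
contact_force: [-0.1, 0.0, -3.4]
width: 0.0215
```

```bash
python3 kn.py
```

```text
t 16.7 tcp [ 0.6018 -0.2152  0.1418] x [ 0.245 -0.969 -0.013] z [-0.0419  0.0028 -0.9991] F [-0.1  0.  -3.4] w 0.0215
rel [ 0.604 -0.216  0.15 ] [ 0.0012 -0.0017 -0.0083]
wrist 8931 nrm [ 0.0629 -0.0016  0.998 ] mec [ 0.6013 -0.2142] 0.0558 mid [ 0.6015 -0.2142] zc 0.112
1271 top z-tcp 0.033390177909078805 873 knob top c-tcp [ 0.0027 -0.0003] 0.010602178983390331
```

Call:
{"op": "servo_tool", "data": {"steps": [{"linear":[0.0,0.0,0.002],"turn":0.0},{"linear":[0.0,0.0,0.002],"turn":0.0},{"linear":[0.0,0.0,0.0],"turn":0.0}]}}

```text
t: 17.05
tcp_pos: [0.6028, -0.2158, 0.1409]
tcp_rot: [0.011, 0.789, -0.614, -0.016]
contact_force: [0.4, -0.3, -2.7]
width: 0.0212
```

```bash
python3 kn.py
```

```text
t 17.05 tcp [ 0.6028 -0.2158  0.1409] x [ 0.246 -0.969 -0.011] z [-0.0388  0.0012 -0.9992] F [ 0.4 -0.3 -2.7] w 0.0212
rel [ 0.604 -0.216  0.15 ] [ 0.0004 -0.0008 -0.0092]
wrist 8921 nrm [5.060e-02 9.000e-04 9.987e-01] mec [ 0.6033 -0.2151] 0.0557 mid [ 0.6032 -0.2147] zc 0.1111
1307 top z-tcp 0.033460811432697385 878 knob top c-tcp [ 0.0024 -0.0002] 0.010722547769546509
```

Call:
{"op": "servo_tool", "data": {"steps": [{"linear":[0.0,0.0,0.003],"turn":0.0},{"linear":[0.0,0.0,0.003],"turn":0.0},{"linear":[0.0,0.0,0.0],"turn":0.0}]}}

```text
t: 17.4
tcp_pos: [0.6032, -0.2164, 0.1398]
tcp_rot: [0.011, 0.789, -0.614, -0.014]
contact_force: [-3.1, 1.2, -4.7]
width: 0.0217
```

```bash
python3 kn.py
```

```text
t 17.4 tcp [ 0.6032 -0.2164  0.1398] x [ 0.246 -0.969 -0.008] z [-3.590e-02 -9.000e-04 -9.994e-01] F [-3.1  1.2 -4.7] w 0.0217
rel [ 0.604 -0.216  0.15 ] [-0.0003 -0.0005 -0.0102]
wrist 8937 nrm [3.500e-02 2.000e-04 9.994e-01] mec [ 0.6042 -0.2157] 0.0557 mid [ 0.6041 -0.2153] zc 0.1102
1323 top z-tcp 0.033566964650333764 887 knob top c-tcp [ 0.0026 -0.0001] 0.011065705679357052
```

Call:
{"op": "servo_tool", "data": {"steps": [{"linear":[0.0,0.002,0.003],"turn":0.0},{"linear":[0.0,0.001,0.003],"turn":0.0},{"linear":[0.0,0.0,0.0],"turn":0.0}]}}

```text
t: 17.75
tcp_pos: [0.6015, -0.2164, 0.1389]
tcp_rot: [0.01, 0.789, -0.614, -0.012]
contact_force: [-1.5, 0.7, -4.1]
width: 0.0217
```

```bash
python3 kn.py
```

```text
t 17.75 tcp [ 0.6015 -0.2164  0.1389] x [ 0.246 -0.969 -0.007] z [-3.120e-02 -8.000e-04 -9.995e-01] F [-1.5  0.7 -4.1] w 0.0217
rel [ 0.604 -0.216  0.15 ] [ 0.0001 -0.0021 -0.0112]
wrist 8914 nrm [ 0.0174 -0.0021  0.9998] mec [ 0.6032 -0.2153] 0.0556 mid [ 0.6035 -0.2152] zc 0.1095
1368 top z-tcp 0.03364802122914348 883 knob top c-tcp [ 0.0018 -0.0001] 0.010700833052396774
```

Call:
{"op": "servo_tool", "data": {"steps": [{"linear":[0.0,0.001,0.003],"turn":0.0},{"linear":[0.0,0.0005,0.003],"turn":0.0},{"linear":[0.0,0.0,0.0],"turn":0.0}]}}

```text
t: 18.1
tcp_pos: [0.6014, -0.2164, 0.1387]
tcp_rot: [0.009, 0.789, -0.614, -0.01]
contact_force: [-2.3, 1.2, -4.0]
width: 0.0215
```

```bash
python3 kn.py
```

```text
t 18.1 tcp [ 0.6014 -0.2164  0.1387] x [ 0.246 -0.969 -0.005] z [-0.0269 -0.0016 -0.9996] F [-2.3  1.2 -4. ] w 0.0215
rel [ 0.604 -0.216  0.15 ] [ 0.0002 -0.0023 -0.0114]
wrist 8917 nrm [ 0.0131 -0.0019  0.9999] mec [ 0.6031 -0.2156] 0.0558 mid [ 0.6033 -0.2152] zc 0.1092
1372 top z-tcp 0.03356890184898556 903 knob top c-tcp [0.0017 0.    ] 0.011078201234340668
```

Call:
{"op": "servo_tool", "data": {"steps": [{"linear":[0.0,0.0,0.0],"turn":0.0},{"linear":[0.0,0.0,0.0],"turn":0.0},{"linear":[0.0,0.0,0.0],"turn":0.0},{"linear":[0.0,0.0,0.0],"turn":0.0},{"linear":[0.0,0.0,0.0],"turn":0.0},{"linear":[0.0,0.0,0.0],"turn":0.0},{"linear":[0.0,0.0,0.0],"turn":0.0},{"linear":[0.0,0.0,0.0],"turn":0.0},{"linear":[0.0,0.0,0.0],"turn":0.0},{"linear":[0.0,0.0,0.0],"turn":0.0},{"linear":[0.0,0.0,0.0],"turn":0.0}], "claw": -1}}

```text
t: 19.25
tcp_pos: [0.6034, -0.2181, 0.1362]
tcp_rot: [0.009, 0.789, -0.614, -0.009]
contact_force: [0.3, -0.6, -0.5]
width: 0.0881
```

```bash
python3 kn.py
python3 - <<'E'
from h import *
c,p,d=cam('wrist');cv2.imwrite('pics/w7.png',p)
c,p,d=cam('scene');cv2.imwrite('pics/s7.png',cv2.resize(p[120:260,110:310],None,fx=4,fy=4,interpolation=cv2.INTER_CUBIC))
E
```

```text
t 19.25 tcp [ 0.6034 -0.2181  0.1362] x [ 0.246 -0.969 -0.003] z [-0.0245 -0.0035 -0.9997] F [ 0.3 -0.6 -0.5] w 0.0881
rel [ 0.604 -0.216  0.15 ] [-0.002  -0.0008 -0.0138]
wrist 9828 nrm [1.7e-03 6.0e-04 1.0e+00] mec [ 0.6027 -0.2155] 0.0558 mid [ 0.6031 -0.2155] zc 0.1087
1244 top z-tcp 0.035774890347197164 862 knob top c-tcp [-0.0012  0.0017] 0.010538988746702671
```

View pics/w7.png

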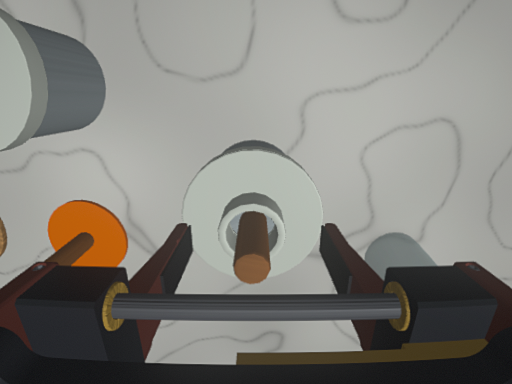

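View pics/s7.png

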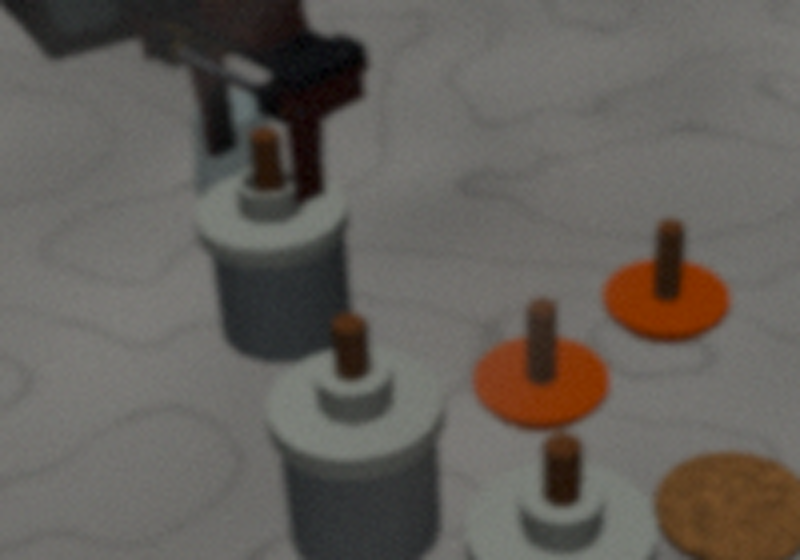

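Call:
{"op": "servo_tool", "data": {"steps": [{"linear":[-0.003,0.0,0.004],"turn":0.0},{"linear":[-0.001,0.0,0.006],"turn":0.0},{"linear":[0.0,0.0,0.005],"turn":0.0},{"linear":[0.0,0.0,0.003],"turn":0.0},{"linear":[0.0,0.0,0.0],"turn":0.0},{"linear":[0.0,0.0,0.0],"turn":0.0}]}}

```text
t: 20.0
tcp_pos: [0.6014, -0.2136, 0.1158]
tcp_rot: [0.009, 0.789, -0.614, -0.009]
contact_force: [0.2, 0.3, -0.7]
width: 0.0874
```

Run:
```python
from lid import *
rel([[.6028,-.2155,.112]])
c,p,d=cam('wrist'); W=cloud(c,d); lid('wrist',W,(.603,-.2155),.109,.004)
P=W[(np.hypot(W[:,0]-.6028,W[:,1]+.2155)<.027)&(W[:,2]>.130)&(W[:,2]<.137)]
print('collar',len(P),cv2.minEnclosingCircle(P[:,:2].astype(np.float32).reshape(-1,1,2)))
```

```text
t 20.0 tcp [ 0.6014 -0.2136  0.1158] x [ 0.246 -0.969 -0.004] z [-0.0257 -0.0029 -0.9997] F [ 0.2  0.3 -0.7] w 0.0874
rel [ 0.6028 -0.2155  0.112 ] [ 0.0022 -0.001   0.0038]
wrist 11099 nrm [ 0.0017 -0.      1.    ] mec [ 0.603  -0.2156] 0.0556 mid [ 0.603  -0.2147] zc 0.1087
collar 1686 ((0.6033289432525635, -0.21533268690109253), 0.02406987175345421)
```

Call:
{"op": "servo_tool", "data": {"steps": [{"linear":[0.002,-0.001,0.003],"turn":0.0},{"linear":[0.0,0.0,0.0],"turn":0.0},{"linear":[0.0,0.0,0.0],"turn":0.0}]}}

```text
t: 20.35
tcp_pos: [0.6033, -0.2158, 0.113]
tcp_rot: [0.009, 0.789, -0.614, -0.009]
contact_force: [0.2, -0.4, -0.6]
width: 0.0876
```

```bash
python3 -c "
from h import *
rel([[.6032,-.2154,.112]])"
```

```text
t 20.35 tcp [ 0.6033 -0.2158  0.113 ] x [ 0.246 -0.969 -0.003] z [-0.0248 -0.0033 -0.9997] F [ 0.2 -0.4 -0.6] w 0.0876
rel [ 0.6032 -0.2154  0.112 ] [-0.0004 -0.0001  0.001 ]
```

Centred within 0.5 mm. Closing on the collar.

Call:
{"op": "servo_tool", "data": {"steps": [{"linear":[0.0,0.0,0.0],"turn":0.0},{"linear":[0.0,0.0,0.0],"turn":0.0},{"linear":[0.0,0.0,0.0],"turn":0.0},{"linear":[0.0,0.0,0.0],"turn":0.0},{"linear":[0.0,0.0,0.0],"turn":0.0},{"linear":[0.0,0.0,0.0],"turn":0.0},{"linear":[0.0,0.0,0.0],"turn":0.0},{"linear":[0.0,0.0,0.0],"turn":0.0},{"linear":[0.0,0.0,0.0],"turn":0.0}], "claw": 1}}

```text
t: 21.25
tcp_pos: [0.6034, -0.2158, 0.1134]
tcp_rot: [0.009, 0.789, -0.614, -0.009]
contact_force: [-0.1, 0.1, 0.6]
width: 0.0467
```

Run:
```python
from lid import *
rel([[.6032,-.2154,.112]])
c,p,d=cam('wrist'); cv2.imwrite('pics/w8.png',p); W=cloud(c,d); lid('wrist',W,(.603,-.2155),.109,.004)
```

```text
t 21.25 tcp [ 0.6034 -0.2158  0.1134] x [ 0.246 -0.969 -0.003] z [-0.0244 -0.0036 -0.9997] F [-0.1  0.1  0.6] w 0.0467
rel [ 0.6032 -0.2154  0.112 ] [-0.0004  0.      0.0014]
wrist 9457 nrm [1.1e-03 1.0e-04 1.0e+00] mec [ 0.6034 -0.2163] 0.0555 mid [ 0.6037 -0.2166] zc 0.1087
```

View pics/w8.png

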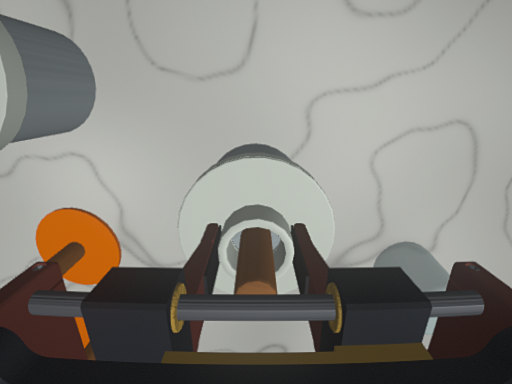

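Call:
{"op": "servo_tool", "data": {"steps": [{"linear":[0.0,0.0,-0.005],"turn":0.0},{"linear":[0.0,0.0002,-0.007],"turn":0.0},{"linear":[0.0,0.0002,-0.008],"turn":0.0},{"linear":[0.0,0.0,0.0],"turn":0.0}]}}

```text
t: 21.7
tcp_pos: [0.6033, -0.2158, 0.1348]
tcp_rot: [0.009, 0.789, -0.614, -0.009]
contact_force: [-0.0, -0.4, -1.3]
width: 0.0466
```

Run:
```python
from lid import *
rel([[.6034,-.2158,.2134]])
c,p,d=cam('wrist'); cv2.imwrite('pics/w9.png',p); W=cloud(c,d); s=env.sense()['tcp_pos'];lid('wrist',W,(.603,-.2155),s[2]-.0045,.006)
c,p,d=cam('scene');cv2.imwrite('pics/s9.png',cv2.resize(p[120:260,110:310],None,fx=4,fy=4,interpolation=cv2.INTER_CUBIC))
```

```text
t 21.7 tcp [ 0.6033 -0.2158  0.1348] x [ 0.246 -0.969 -0.003] z [-0.025  -0.0033 -0.9997] F [-0.  -0.4 -1.3] w 0.0466
rel [ 0.6034 -0.2158  0.2134] [-0.0002  0.0019 -0.0786]
wrist 9921 nrm [ 1.2e-03 -4.0e-04  1.0e+00] mec [ 0.6031 -0.2164] 0.0557 mid [ 0.6034 -0.2165] zc 0.1301
```

View pics/s9.png

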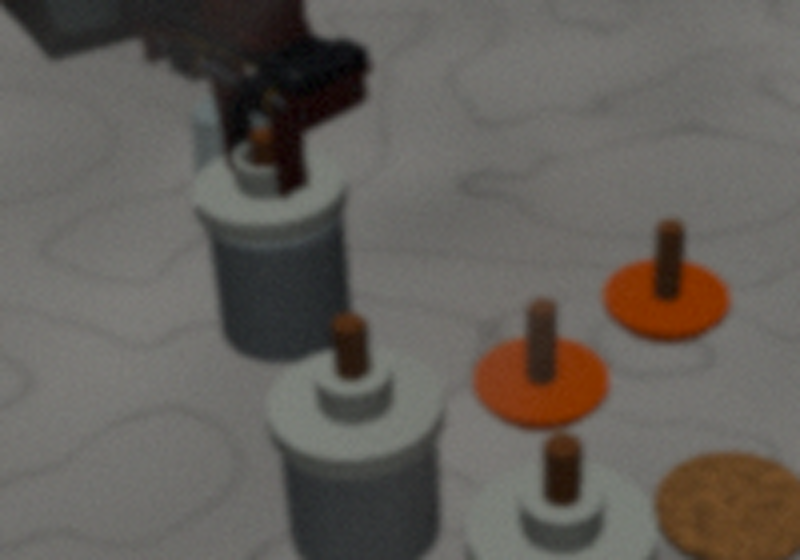

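The outer lid alone is rising level: 1.3 N on the wrist, which fits about 0.12 kg. Continuing upward.

Call:
{"op": "servo_tool", "data": {"steps": [{"linear":[0.0,0.0002,-0.01],"turn":0.0},{"linear":[0.0,0.0002,-0.01],"turn":0.0},{"linear":[0.0,0.0002,-0.01],"turn":0.0},{"linear":[0.0,0.0,0.0],"turn":0.0}]}}

```text
t: 22.2
tcp_pos: [0.6027, -0.2154, 0.1662]
tcp_rot: [0.009, 0.789, -0.614, -0.01]
contact_force: [0.6, 0.2, -0.8]
width: 0.0469
```

```bash
python3 -c "
from h import *
rel([[.6034,-.2158,.2134]])"
```

```text
t 22.2 tcp [ 0.6027 -0.2154  0.1662] x [ 0.246 -0.969 -0.004] z [-0.0269 -0.0024 -0.9996] F [ 0.6  0.2 -0.8] w 0.0469
rel [ 0.6034 -0.2158  0.2134] [ 0.0003  0.0006 -0.0472]
```

Call:
{"op": "servo_tool", "data": {"steps": [{"linear":[0.0,0.0,-0.011],"turn":0.0},{"linear":[0.0,0.0,-0.011],"turn":0.0},{"linear":[0.0,0.0,-0.011],"turn":0.0},{"linear":[0.0,0.0,-0.011],"turn":0.0},{"linear":[0.0,0.0,0.0],"turn":0.0},{"linear":[0.0,0.0,0.0],"turn":0.0}]}}

```text
t: 22.8
tcp_pos: [0.6044, -0.2155, 0.2155]
tcp_rot: [0.009, 0.789, -0.614, -0.009]
contact_force: [0.5, -0.4, -1.0]
width: 0.0469
```

Run:
```python
from lid import *
rel([[.6034,-.2158,.2134]])
c,p,d=cam('wrist'); cv2.imwrite('pics/w10.png',p); W=cloud(c,d); s=env.sense()['tcp_pos'];lid('wrist',W,(.603,-.2155),s[2]-.0045,.006)
c,p,d=cam('scene');cv2.imwrite('pics/s10.png',cv2.resize(p[120:260,110:310],None,fx=4,fy=4,interpolation=cv2.INTER_CUBIC))
W=cloud(c,d); P=W[(np.hypot(W[:,0]-.602,W[:,1]+.215)<.06)]
h,e=np.histogram(P[:,2],bins=np.arange(.08,.25,.005)); print(list(zip(e.round(3),h)))
Q=P[(P[:,2]>.1)&(P[:,2]<.11)]; print(Q.min(0),Q.max(0))
```

```text
t 22.8 tcp [ 0.6044 -0.2155  0.2155] x [ 0.246 -0.969 -0.003] z [-0.025  -0.0032 -0.9997] F [ 0.5 -0.4 -1. ] w 0.0469
rel [ 0.6034 -0.2158  0.2134] [0.     0.001  0.0021]
wrist 10038 nrm [ 1.e-03 -4.e-04  1.e+00] mec [ 0.6042 -0.2161] 0.0557 mid [ 0.6043 -0.2162] zc 0.2108
[(np.float64(0.08), np.int64(47)), (np.float64(0.085), np.int64(51)), (np.float64(0.09), np.int64(44)), (np.float64(0.095), np.int64(52)), (np.float64(0.1), np.int64(85)), (np.float64(0.105), np.int64(391)), (np.float64(0.11), np.int64(10)), (np.float64(0.115), np.int64(9)), (np.float64(0.12), np.int64(16)), (np.float64(0.125), np.int64(9)), (np.float64(0.13), np.int64(11)), (np.float64(0.135), np.int64(12)), (np.float64(0.14), np.int64(13)), (np.float64(0.145), np.int64(9)), (np.float64(0.15), np.int64(10)), (np.float64(0.155), np.int64(13)), (np.float64(0.16), np.int64(15)), (np.float64(0.165), np.int64(6)), (np.float64(0.17), np.int64(0)), (np.float64(0.175), np.int64(0)), (np.float64(0.18), np.int64(0)), (np.float64(0.185), np.int64(0)), (np.float64(0.19), np.int64(0)), (np.float64(0.195), np.int64(41)), (np.float64(0.2), np.int64(65)), (np.float64(0.205), np.int64(66)), (np.float64(0.21), np.int64(382)), (np.float64(0.215), np.int64(35)), (np.float64(0.22), np.int64(38)), (np.float64(0.225), np.int64(48)), (np.float64(0.23), np.int64(48)), (np.float64(0.235), np.int64(54)), (np.float64(0.24), np.int64(30))]
[ 0.55347111 -0.26831801  0.10011321] [ 0.65283321 -0.16369292  0.10968981]
```

View pics/s10.png

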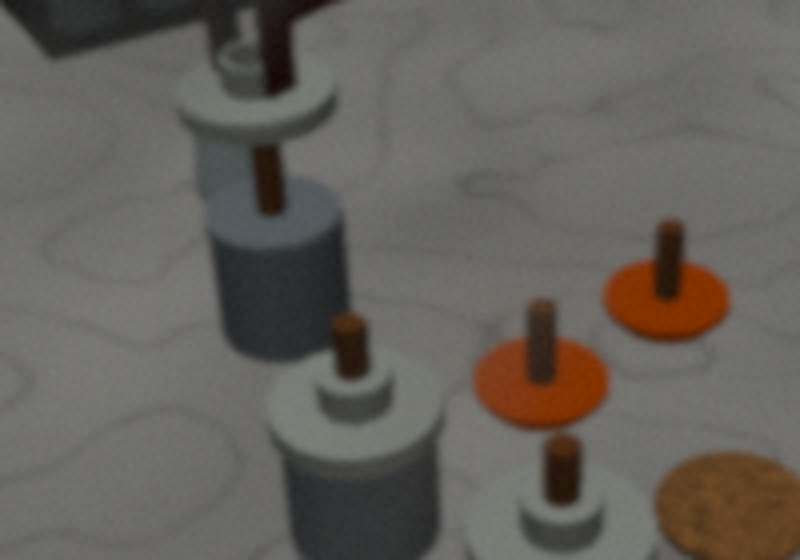

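View pics/w10.png

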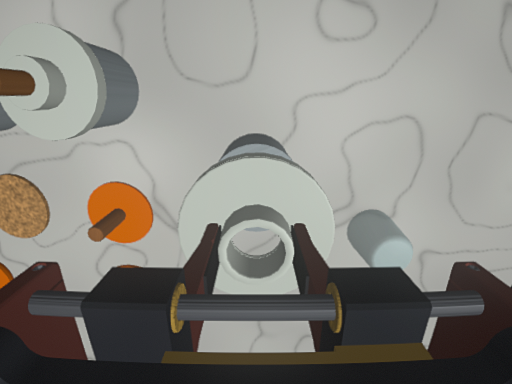

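The outer lid is 102 mm up and level, and the inner lid is seated flat with its flange top at about 105 mm. Handing in.

```bash
python3 -c "
from h import *
rel([[.6034,-.2158,.2134]]); print(env.job_done()); rel([[.6034,-.2158,.2134]])"
```

```text
t 22.9 tcp [ 0.6043 -0.2155  0.2151] x [ 0.246 -0.969 -0.003] z [-0.0254 -0.003  -0.9997] F [ 0.1 -0.3 -0.9] w 0.0468
rel [ 0.6034 -0.2158  0.2134] [0.0001 0.0009 0.0017]
the job is handed in; nothing more can be done
None
the job is handed in; nothing more can be done
```

The job is done and handed in at 22.9 s of the 51 s allowed. I took both lids together by the knob, lowered them onto the open canister and let go. I then gripped the outer lid by its collar and lifted it alone. The gripper is still holding it up there.

**Last checks:**
- **Outer lid:** it is about 102 mm above its seated height and level to within about 0.1°. The gripper opening reads 47 mm, as it should on the 48 mm collar, and the wrist carries about 1 N.
- **Inner lid:** in the scene picture it sits flat on the canister, with its flange top at about 105 mm and its knob upright. The canister is standing.
- **Other things:** the closed canisters, tumbler and orange lids in the last pictures look where they were. The saucers and one orange lid were out of the final views, but the arm did not go near the saucers.

**What did not go cleanly:** the tool tilted during the moves, so the lid set reached the canister leaning about 3.6°. It levelled when I pressed it gently onto the rim, with readings under 6 N. After release the lid normal measured within about 0.1° of vertical. The tool itself was still leaning about 1.5° at the end, but the outer lid in its grip is level.

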